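# Unstack the topping tubs into their holders

## Robot

A 6-joint arm with a two-finger parallel gripper is mounted at the origin on the work surface. World frame = base frame: x ahead of the robot, y to its left, z up, the work surface at z = 0. Lengths are in m, angles in rad, forces in N, time in s.
With the tool pointing down it reaches from about 0.275 to 0.825 m from the base axis. Payload 5.2 kg.
Tool frame: the origin (TCP) lies at the very end of the fingers, on their centre line; the grasp point (between the pads) lies 19 mm behind it (arm.hold_point_z is the z of the grasp point in the tool frame, in m); z points along the fingers, y is the direction in which the jaws open and shut (so a half turn about z gives the same grasp; the last joint's range is limited). The gripper opens to 93 mm and grips with 3 to 60 N. Pads are 15 mm wide; open, the fingers measure 128 mm over their backs; the gripper's body (75 mm by 188 mm) begins 65 mm behind the grasp point.
Start: joints at [-1.369, 0.259, 1.535, -0, 1.348, -0.203], TCP at [0.217, -0.506, 0.219] pointing down, gripper open.
Joint ranges: [-3.14, 3.14], [-0.91, 2.08], [0.19, 2.58], [-1.22, 4.36], [0.22, 2.71], [-3.12, 3.12]. Speed limits (rad/s): [2.57, 2.57, 3.14, 3.14, 3.14, 3.14].

## Interface

Orientations are given as a rotation vector (axis times angle).
In Python, from station import arm gives the robot as it stands.
- The arm moves only by the tool step_arm, never from a script. Its argument "moves" is a list of rows, each an object of numbers: "claw": the gripper command: -1 is shut, 1 is fully open, values between are in proportion; "x", "y", "z": the shift along the tool's x, y, z in m; "spin": the turn about the tool's z in degrees. A call has 1 to 12 rows; each row is the pose to reach, as a shift and turn from the pose commanded when the call began, along the tool's axes at that moment; what a row does not reach only later rows make up. A row lasts 1/12 s, in which the tool goes at most 41.7 mm and 7.16 degrees, less where a joint would pass 70% of its speed; a pose out of reach is approached as far as the arm can. A call with a gripper value outside its range is refused whole. The fingers move at their own pace and stop on an object; "grip_force" is the grip in N (left out, the last holds). Time passes only in rows, so rows that repeat a pose let the fingers close. It gives the time, the measured TCP pose, the force and the opening at its end, in the units of the state.
- arm.get_state(): the state, without advancing time (a new reading comes with each control period).
- arm.camera(name): name is "side" or "top"; returns a dict with "frame" (420x560x3 uint8, red, green, blue), "intrinsics" (3x3 intrinsics, pixels), "R" (3x3) and "t" (3): a world point X has camera coordinates R X + t. Camera axes: x right, y down, z forward; pixel columns grow to the right and rows downward; lengths in m; the calibration is good to about 2 mm. A picture is of the moment at which its call begins. There is no depth.
- arm.job_done(): hands the job in, once; it reports no verdict.
The state is a dict: "t": time; "joint_positions": joint angles; "qd": joint speeds; "tau": joint torques, N m; "tool_pos": TCP position; "ee_rot": TCP orientation; "wrist_force": force on the tool from outside, world axes, zero at the start; "ft_torque": the same for the moment, N m; "grip_width": opening from 0.0 (shut) to 1.0 (fully open).
Only numpy, scipy, OpenCV 4.12 (cv2) and the standard library are available. Lean on these libraries where they do the work, as an engineer would, in place of code of your own. Each camera call takes 0.05 s, during which the arm holds its last target. There are 200 camera calls.

## Task

Set up the sandwich station: take the two stacks of topping tubs apart one tub at a time, the upper tub always before the one under it, and stand each tub upright and flat on the floor of the blue holder of its own shape and size. Keep the tubs upright and set them down rather than dropping them. Leave the squeeze bottle and the shaker where they stand.

Things in the scene. Friction and masses are not known exactly. Their poses are not given: they have to be found in the camera images.
- oblong_tub: Closed, rigid, white tub with a flat lid (grey panel, 6 mm white border, grey band below); straight sides, no overhang beyond 1 mm. Oblong box, 112 (x) by 62 (y) by 48 mm high, 0.2 to 0.4 kg. Stands on the counter at the start with one of the two small tubs on its lid, centred within 5 mm. Origin: centre of the underside; z is up. x runs along its length.
- large_round_tub: Closed, rigid, white tub with a flat lid (grey panel, 6 mm white border, grey band below); straight sides, no overhang beyond 1 mm. Large round, 68 mm across, 48 mm high, 0.15 to 0.3 kg. Stands on the counter at the start with one of the two small tubs on its lid, centred within 5 mm. Origin: centre of the underside; z is up.
- square_tub: Closed, rigid, white tub with a flat lid (grey panel, 6 mm white border, grey band below); straight sides, no overhang beyond 1 mm. Small square, 44 by 44 by 38 mm high, 0.07 to 0.15 kg; x and y are square to its sides. Starts on the lid of a lower tub: the oblong one or the large round one (which one varies), so its underside is at height 48 mm. Origin: centre of the underside; z is up.
- small_round_tub: Closed, rigid, white tub with a flat lid (grey panel, 6 mm white border, grey band below); straight sides, no overhang beyond 1 mm. Small round, 44 mm across, 38 mm high, 0.06 to 0.12 kg. Starts on the lid of the other lower tub: the oblong one or the large round one (which one varies), so its underside is at height 48 mm. Origin: centre of the underside; z is up.
- oblong_holder: Blue plastic holder fixed to the counter, a shallow open tray: floor 4 mm thick, rim 14 mm high in all and 4 mm thick. Oblong, inside 128 (x) by 78 (y) mm, for the oblong tub (8 mm free all round). Origin: centre of the underside; z is up. x runs along its length; its yaw varies.
- large_round_holder: Blue plastic holder fixed to the counter, a shallow open tray: floor 4 mm thick, rim 14 mm high in all and 4 mm thick. Large round, inside 84 mm across, for the large round tub (8 mm free all round). Origin: centre of the underside; z is up.
- square_holder: Blue plastic holder fixed to the counter, a shallow open tray: floor 4 mm thick, rim 14 mm high in all and 4 mm thick. Small square, inside 60 by 60 mm, for the small square tub (8 mm free all round). Origin: centre of the underside; z is up. x and y are square to its sides; its yaw varies.
- small_round_holder: Blue plastic holder fixed to the counter, a shallow open tray: floor 4 mm thick, rim 14 mm high in all and 4 mm thick. Small round, inside 60 mm across, for the small round tub (8 mm free all round). Origin: centre of the underside; z is up.
- squeeze_bottle: Bystander: yellow sauce squeeze bottle, 54 mm across, 155 mm high with its pointed nozzle, loose, standing at one side of the work (left or right). Origin: centre of the underside; z is up.
- shaker: Bystander: glass shaker jar with a steel cap, 46 mm across, 85 mm high, loose, standing at the other side. Origin: centre of the underside; z is up.
Things that resemble listed ones, but are neither listed nor needed, are in the scene too. What is shaped like the oblong_tub but purple or turquoise is not meant.

How it is judged:
At the end, for the whole second after the job is handed in: Each of the four tubs stands on the floor of its own holder: centres within 12 mm of each other seen from above, the tub's underside less than 8 mm above the holder's underside, upright within 0.08 rad, at rest (below 0.02 m/s) and released (horizontal distance between oblong_tub and oblong_holder below 0.012 m and z of oblong_tub in the frame of oblong_holder between 0 and 0.008 m and angle between each of oblong_tub, large_round_tub, square_tub, small_round_tub's own z axis and vertical below 0.08 rad and linear speed of each of oblong_tub, large_round_tub, square_tub, small_round_tub below 0.02 m/s and contact force between each of oblong_tub, large_round_tub, square_tub, small_round_tub and the fingers below 0.1 N and horizontal distance between large_round_tub and large_round_holder below 0.012 m and z of large_round_tub in the frame of large_round_holder between 0 and 0.008 m and horizontal distance between square_tub and square_holder below 0.012 m and z of square_tub in the frame of square_holder between 0 and 0.008 m and horizontal distance between small_round_tub and small_round_holder below 0.012 m and z of small_round_tub in the frame of small_round_holder between 0 and 0.008 m); the robot touches nothing.
It fails at once if a tub is dropped or thrown: it moves faster than 0.6 m/s with no finger on it (a fall of about 18 mm) ((linear speed of oblong_tub above 0.6 m/s and contact force between oblong_tub and the fingers below 0.05 N) or (linear speed of large_round_tub above 0.6 m/s and contact force between large_round_tub and the fingers below 0.05 N) or (linear speed of square_tub above 0.6 m/s and contact force between square_tub and the fingers below 0.05 N) or (linear speed of small_round_tub above 0.6 m/s and contact force between small_round_tub and the fingers below 0.05 N)).
It fails at once if a tub is tipped more than 0.5 rad from upright (angle between any of oblong_tub, large_round_tub, square_tub, small_round_tub's own z axis and vertical above 0.5 rad).
It fails at once if a lower tub is lifted more than 20 mm with an upper tub still standing on it ((height (world z) of oblong_tub above 0.02 m and contact force between oblong_tub and square_tub above 0.2 N and z of square_tub in the frame of oblong_tub above 0.03 m) or (height (world z) of oblong_tub above 0.02 m and contact force between oblong_tub and small_round_tub above 0.2 N and z of small_round_tub in the frame of oblong_tub above 0.03 m) or (height (world z) of large_round_tub above 0.02 m and contact force between large_round_tub and square_tub above 0.2 N and z of square_tub in the frame of large_round_tub above 0.03 m) or (height (world z) of large_round_tub above 0.02 m and contact force between large_round_tub and small_round_tub above 0.2 N and z of small_round_tub in the frame of large_round_tub above 0.03 m)).
It fails at once if the squeeze bottle or the shaker is shifted more than 20 mm or tipped (distance of any of squeeze_bottle, shaker from where it was at the start of the episode above 0.02 m or angle between any of squeeze_bottle, shaker's own z axis and vertical above 0.2 rad).
It also fails if it takes over 128 s, if anything falls off the work surface, if the arm or the gripper's body presses on something with over 40 N, if the wrist force passes 120 N, or if a joint passes its speed limit or range.

## Working session

There is one attempt and no reset: what is moved stays moved. The work goes in short steps, Python scripts to look and compute and a tool call to move; the robot and the scene stay as the last step left them, time stands still between calls to the robot, and variables do not carry over. Pictures are saved under pics/ and viewed, about 12 in all and at most 16, crops included, and the job is handed in when it is done.

Besides the shell and the picture viewer there is one more tool, called after "Request:" as name(argument=value, ...), one argument or row to a line, values as JSON. step_arm: Moves the arm, as the interface text tells. Its arguments: {"type":"object","properties":{"moves":{"type":"array","items":{"type":"object","properties":{"claw":{"type":"number"},"x":{"type":"number"},"y":{"type":"number"},"z":{"type":"number"},"spin":{"type":"number"}}}},"grip_force":{"type":"number"}},"required":["moves"]}

```bash
mkdir -p pics; cat > h.py <<'E'
import numpy as np, cv2
from station import arm
def snap(n,tag):
    c=arm.camera(n); np.savez(f'pics/{tag}.npz',**c)
    cv2.imwrite(f'pics/{tag}.png',c['frame'][:,:,::-1]); return c
def ray(c,u,v,z):
    K,R,t=np.array(c['intrinsics']),np.array(c['R']),np.array(c['t'])
    d=R.T@np.linalg.solve(K,[u,v,1]); o=-R.T@t
    return o+d*(z-o[2])/d[2]
def proj(c,X):
    p=np.array(c['intrinsics'])@(np.array(c['R'])@np.array(X)+np.array(c['t'])); return p[:2]/p[2]
E
python3 - <<'E'
from h import *
for n in('top','side'):
    c=snap(n,n+'0'); R,t=np.array(c['R']),np.array(c['t']); print(n,-R.T@t,R.round(2).tolist(),c['intrinsics'])
    cv2.imwrite(f'pics/{n}0b.png',cv2.resize(c['frame'][:,:,::-1],(800,600),interpolation=cv2.INTER_CUBIC))
print(arm.get_state())
E
```

```text
top [ 0.49655666 -0.01827763  1.11339284] [[0.01, -1.0, 0.0], [-1.0, -0.01, -0.08], [0.08, -0.0, -1.0]] [[418.24767412   0.         282.0772059 ]
 [  0.         418.24767412 215.63282011]
 [  0.           0.           1.        ]]
side [0.12292067 0.82021573 1.03446575] [[-0.87, -0.5, 0.01], [-0.36, 0.61, -0.7], [0.35, -0.61, -0.71]] [[480.02079618   0.         269.36619503]
 [  0.         480.02079618 209.39264464]
 [  0.           0.           1.        ]]
{'t': 0.1, 'joint_positions': array([-1.36880233e+00,  2.59253922e-01,  1.53589798e+00, -3.14128546e-05,
        1.34798262e+00, -2.02823526e-01]), 'qd': array([-6.36247117e-04, -3.04259117e-03, -1.23726671e-03,  7.31149702e-05,
        3.81210518e-04,  4.40335791e-05]), 'tau': array([ 1.28828782e-03, -4.38216662e+01, -2.84641635e+01,  7.19112391e-02,
        3.63456574e-02, -5.96352288e-05]), 'tool_pos': array([ 0.21652482, -0.50509508,  0.21793991]), 'ee_rot': array([-3.07594503e+00, -6.31253546e-01,  4.70873362e-05]), 'wrist_force': array([-0.340779  , -1.07817303,  0.29865192]), 'ft_torque': array([ 0.03534685, -0.03369087,  0.0112437 ]), 'grip_width': 0.9986822635688211}
```

View pics/top0b.png

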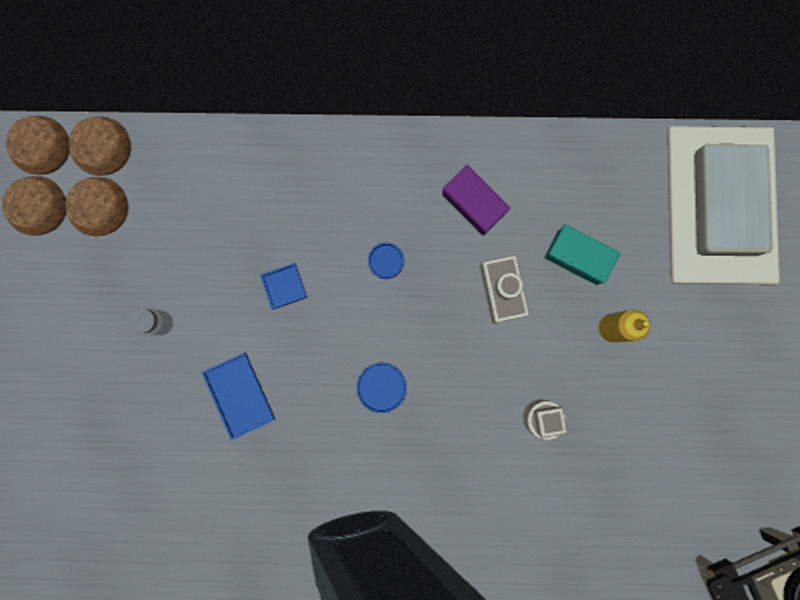

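View pics/side0b.png

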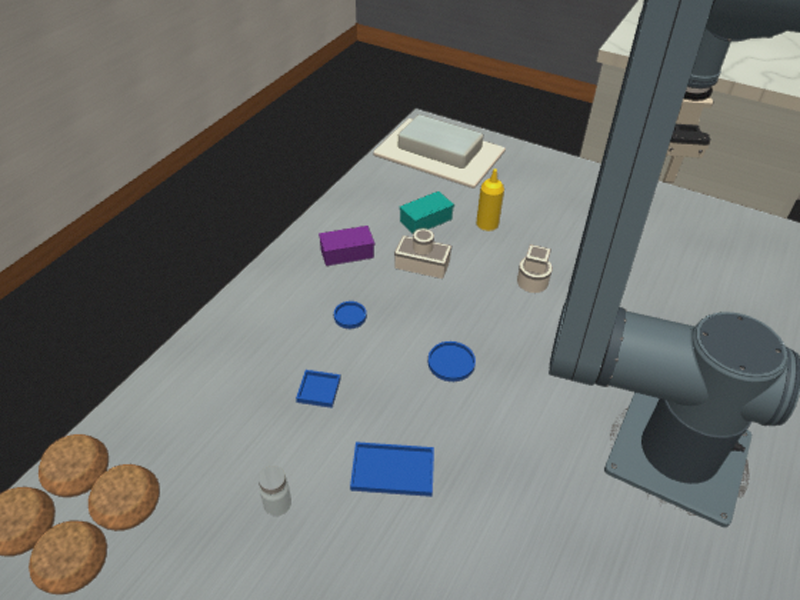

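The top view shows the small round tub on the oblong tub (about px 510,287) and the square tub on the large round tub (551,422). The holders sit at (285,286), (386,260), (382,387) and (239,396). Next I'll fit the holders by colour and enlarge the tubs.

```bash
python3 - <<'E'
from h import *
c=dict(np.load('pics/top0.npz')); f=c['frame']
hsv=cv2.cvtColor(f,cv2.COLOR_RGB2HSV)
m=cv2.inRange(hsv,(105,120,60),(125,255,255))
cs,_=cv2.findContours(m,cv2.RETR_EXTERNAL,cv2.CHAIN_APPROX_NONE)
for k in cs:
    if cv2.contourArea(k)<150: continue
    P=np.array([ray(c,u,v,0.014)[:2] for u,v in k[:,0]])*1000
    print('holder',[np.round(x,1) for x in cv2.minAreaRect(P.astype(np.float32))],np.round(cv2.minEnclosingCircle(P.astype(np.float32))[0],1))
x0,y0,w,h=330,170,80,145
cr=f[y0:y0+h,x0:x0+w,::-1]
a=cv2.resize(f[170:235,330:380,::-1],None,fx=8,fy=8,interpolation=cv2.INTER_CUBIC)
b=cv2.resize(f[270:320,358:408,::-1],None,fx=8,fy=8,interpolation=cv2.INTER_CUBIC)
b=cv2.copyMakeBorder(b,0,a.shape[0]-b.shape[0],0,0,cv2.BORDER_CONSTANT)
for q in(a,b):
    for i in range(0,400,80): cv2.line(q,(i,0),(i,6),(0,0,255),1)
    for i in range(0,520,80): cv2.line(q,(0,i),(6,i),(0,0,255),1)
cv2.imwrite('pics/crop1.png',np.hstack([a,b]))
E
```

```text
holder [array([434.1,  18.6]), array([88.1, 86.2]), np.float64(0.6)] [434.1  18.5]
holder [array([416.4, 279.8]), array([135.6,  87.2]), np.float64(25.7)] [416.1 280.1]
holder [array([619. , 202.2]), array([69.1, 68.2]), np.float64(19.8)] [619.6 202.1]
holder [array([668.4,  12.5]), array([64.2, 63.7]), np.float64(0.6)] [668.6  12.9]
```

View pics/crop1.png

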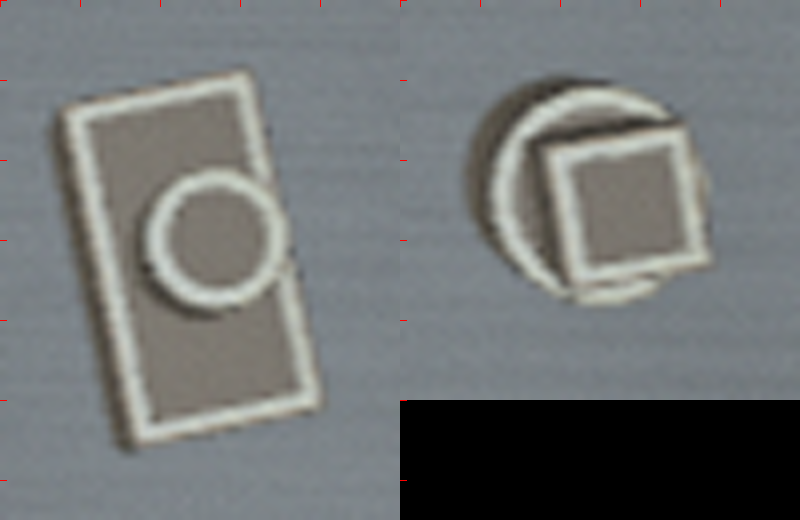

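The crop shows the lid corners clearly: the oblong tub at (62,107), (248,72), (322,405), (138,442), the square at (545,147), (685,125), (712,260), (575,285), the small round centre at (216,239) and the large round centre at (600,195). Converting to world coordinates.

```bash
cat >> h.py <<'E'
from scipy.spatial.transform import Rotation as Ro
def plan(wps, pos=None, rot=None):
    """wps: list of (x,y,z,jaw angle deg, in world, mod 180 or None). prints tool-axis shifts"""
    s=arm.get_state(); p=s['tool_pos'] if pos is None else np.array(pos); R=Ro.from_rotvec(s['ee_rot']).as_matrix()
    ja=np.degrees(np.arctan2(R[1,1],R[0,1])); print('t',round(s['t'],2),'pos',p.round(4),'jaw',ja.round(1),'q6',s['joint_positions'][5].round(2),'w',round(s['grip_width']*93,1),'F',s['wrist_force'].round(1))
    for x,y,z,a in wps:
        d=R.T@(np.array([x,y,z])-p); sp=0 if a is None else -((a-ja+90)%180-90)
        print('  x %.4f y %.4f z %.4f spin %.1f'%(*d,sp))
E
python3 - <<'E'
from h import *
c=dict(np.load('pics/top0.npz'))
g=lambda pts,ox,oy,ax,z:np.array([ray(c,(x-ax)/8-.5+ox,y/8-.5+oy,z)[:2]*1000 for x,y in pts],np.float32)
def poly(n,P):
    e=P[1]-P[0];f=P[2]-P[1]
    print(n,P.mean(0).round(1),'sides',[np.linalg.norm(P[i]-P[i-1]).round(1) for i in range(4)],'ang',np.degrees([np.arctan2(e[1],e[0]),np.arctan2(f[1],f[0])]).round(1))
poly('obl',g([(62,107),(248,72),(322,405),(138,442)],330,170,0,.048))
poly('sq',g([(545,147),(685,125),(712,260),(575,285)],358,270,400,.086))
print('sr',g([(216,239),(146,239),(288,239)],330,170,0,.086))
print('lr',g([(600,195),(492,195),(708,195)],358,270,400,.048))
for n,u,v,z in(('bottle',640,325,.155),('shaker',147,321,.085),('turq',583,255,.05),('purp',476,200,.05)):
    print(n,(ray(c,u*.7,v*.7,z)*1000).round(0))
# side-camera check image
s=dict(np.load('pics/side0.npz')); im=s['frame'][:,:,::-1].copy()
im=cv2.resize(im,None,fx=3,fy=3,interpolation=cv2.INTER_CUBIC)
def circ(x,y,r,z):
    pts=[proj(s,[x+r*np.cos(a),y+r*np.sin(a),z])*3+1 for a in np.linspace(0,6.28,40)]
    cv2.polylines(im,[np.int32(pts)],True,(0,0,255),1)
sr=g([(216,239)],330,170,0,.086)[0]/1000; lr=g([(600,195)],358,270,400,.048)[0]/1000
circ(*sr,.022,.086); circ(*lr,.034,.048); circ(.434,.0186,.046,.014); circ(.6684,.0125,.034,.014)
def box(P,z): cv2.polylines(im,[np.int32([proj(s,[*(p/1000),z])*3+1 for p in P])],True,(0,0,255),1)
box(g([(62,107),(248,72),(322,405),(138,442)],330,170,0,.048),.048); box(g([(545,147),(685,125),(712,260),(575,285)],358,270,400,.086),.086)
box(cv2.boxPoints(((416.4,279.8),(136,86),25.7)),.014);box(cv2.boxPoints(((619.,202.2),(68,68),19.8)),.014)
cv2.imwrite('pics/chk.png',im[470:1070,580:1180])
sq=g([(545,147),(685,125),(712,260),(575,285)],358,270,400,.086).mean(0)/1000
plan([(sq[0],sq[1],.16,100),(sq[0],sq[1],.16,10)])
E
```

```text
obl [ 615.1 -203.2] sides [np.float32(110.2), np.float32(61.0), np.float32(109.6), np.float32(60.1)] ang [ -78.6 -167.7]
sq [ 383.1 -275.4] sides [np.float32(42.3), np.float32(43.3), np.float32(41.2), np.float32(42.4)] ang [ -80.6 -169.1]
sr [[ 616.1665  -203.89604]
 [ 615.9288  -182.25882]
 [ 616.41113 -226.15416]]
lr [[ 381.70627 -275.6858 ]
 [ 381.35385 -241.63763]
 [ 382.05875 -309.74014]]
bottle [ 546. -401.  155.]
shaker [547. 420.  85.]
turq [ 676. -343.   50.]
purp [ 774. -151.   50.]
t 0.1 pos [ 0.2165 -0.5051  0.2179] jaw -66.8 q6 -0.2 w 92.9 F [-0.3 -1.1  0.3]
  x 0.2436 y -0.1454 z 0.0582 spin 13.2
  x 0.2436 y -0.1454 z 0.0582 spin -76.8
```

View pics/chk.png

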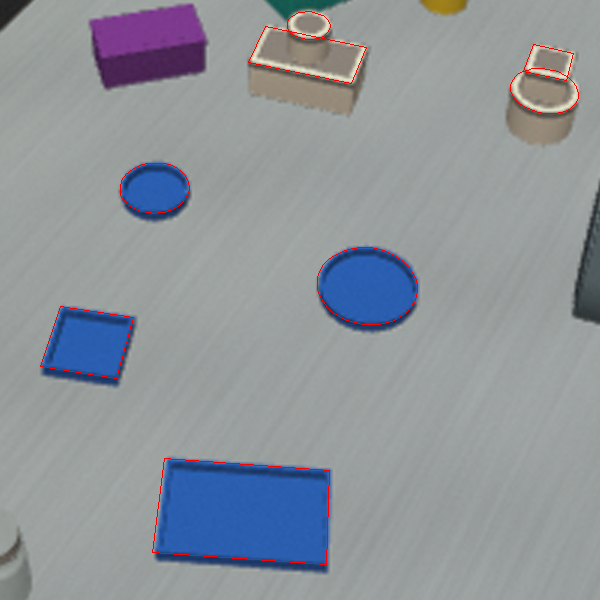

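The side camera overlay agrees with the top-view measurements to within about a pixel, so I'll start with the square tub.

Request:
step_arm(
  grip_force=25,
  moves=[
    {"x": 0.03,"y": -0.018,"z": 0,"spin": 2,"claw": 1},
    {"x": 0.06,"y": -0.036,"z": 0.005,"spin": 5,"claw": 1},
    {"x": 0.09,"y": -0.054,"z": 0.01,"spin": 8,"claw": 1},
    {"x": 0.12,"y": -0.072,"z": 0.015,"spin": 11,"claw": 1},
    {"x": 0.15,"y": -0.09,"z": 0.02,"spin": 13.2,"claw": 1},
    {"x": 0.18,"y": -0.108,"z": 0.03,"spin": 13.2,"claw": 1},
    {"x": 0.21,"y": -0.126,"z": 0.04,"spin": 13.2,"claw": 1},
    {"x": 0.23,"y": -0.138,"z": 0.05,"spin": 13.2,"claw": 1},
    {"x": 0.2436,"y": -0.1454,"z": 0.058,"spin": 13.2,"claw": 1},
    {"x": 0.2436,"y": -0.1454,"z": 0.058,"spin": 13.2,"claw": 1},
    {"x": 0.2436,"y": -0.1454,"z": 0.058,"spin": 13.2,"claw": 1},
  ],
)

```text
t: 1.02
tool_pos: [0.3832, -0.2751, 0.1602]
ee_rot: [-3.128, -0.277, 0.002]
wrist_force: [0.0, 0.2, 0.9]
grip_width: 0.999
```

```bash
python3 - <<'E'
from h import *
plan([(.3831,-.2754,.062,100)])
E
```

```text
t 1.02 pos [ 0.3832 -0.2751  0.1602] jaw -79.9 q6 0.53 w 92.9 F [0.  0.2 0.9]
  x -0.0001 y 0.0003 z 0.0982 spin 0.1
```

Request:
step_arm(
  grip_force=25,
  moves=[
    {"z": 0.03,"claw": 0.5},
    {"z": 0.06,"claw": 0.5},
    {"z": 0.085,"claw": 0.5},
    {"z": 0.098,"claw": 0.5},
    {"z": 0.098,"claw": 0.3},
    {"z": 0.098,"claw": 0.1},
    {"z": 0.098,"claw": -1},
    {"z": 0.098,"claw": -1},
    {"z": 0.098,"claw": -1},
    {"z": 0.098,"claw": -1},
    {"z": 0.098,"claw": -1},
    {"z": 0.098,"claw": -1},
  ],
)

```text
$.moves[0]: bad value
```

```bash
python3 - <<'E'
from h import *
plan([(.383,-.275,.15,None),(.619,.2022,.15,110),(.619,.2022,.15,20),(.619,.2022,.0185,110)])
E
```

```text
t 1.02 pos [ 0.3832 -0.2751  0.1602] jaw -79.9 q6 0.53 w 92.9 F [0.  0.2 0.9]
  x -0.0002 y -0.0002 z 0.0102 spin 0.0
  x 0.3160 y -0.4284 z 0.0103 spin -9.9
  x 0.3160 y -0.4284 z 0.0103 spin 80.1
  x 0.3161 y -0.4283 z 0.1418 spin -9.9
```

Request:
step_arm(
  grip_force=25,
  moves=[
    {"x": 0,"y": 0,"spin": 0,"z": 0.03,"claw": 0.5},
    {"x": 0,"y": 0,"spin": 0,"z": 0.06,"claw": 0.5},
    {"x": 0,"y": 0,"spin": 0,"z": 0.085,"claw": 0.5},
    {"x": 0,"y": 0,"spin": 0,"z": 0.098,"claw": 0.5},
    {"x": 0,"y": 0,"spin": 0,"z": 0.098,"claw": 0.3},
    {"x": 0,"y": 0,"spin": 0,"z": 0.098,"claw": 0.1},
    {"x": 0,"y": 0,"spin": 0,"z": 0.098,"claw": -1},
    {"x": 0,"y": 0,"spin": 0,"z": 0.098,"claw": -1},
    {"x": 0,"y": 0,"spin": 0,"z": 0.098,"claw": -1},
    {"x": 0,"y": 0,"spin": 0,"z": 0.098,"claw": -1},
    {"x": 0,"y": 0,"spin": 0,"z": 0.098,"claw": -1},
    {"x": 0,"y": 0,"spin": 0,"z": 0.098,"claw": -1},
  ],
)

```text
t: 2.02
tool_pos: [0.3839, -0.277, 0.064]
ee_rot: [3.127, 0.274, 0.002]
wrist_force: [-1.2, -0.0, 6.7]
grip_width: 0.476
```

```bash
python3 - <<'E'
from h import *
plan([(.383,-.275,.15,None),(.619,.2022,.15,110),(.619,.2022,.15,20),(.619,.2022,.0185,110)])
E
```

```text
t 2.02 pos [ 0.3839 -0.277   0.064 ] jaw -80.0 q6 0.54 w 44.2 F [-1.2 -0.   6.7]
  x -0.0004 y -0.0019 z -0.0860 spin 0.0
  x 0.3149 y -0.4308 z -0.0868 spin -10.0
  x 0.3149 y -0.4308 z -0.0868 spin 80.0
  x 0.3148 y -0.4311 z 0.0447 spin -10.0
```

Request:
step_arm(
  moves=[
    {"x": 0,"y": 0,"z": -0.01,"spin": 0,"claw": -1},
    {"x": 0,"y": 0,"z": -0.025,"spin": 0,"claw": -1},
    {"x": 0,"y": 0,"z": -0.045,"spin": 0,"claw": -1},
    {"x": 0,"y": 0,"z": -0.07,"spin": 0,"claw": -1},
    {"x": 0.01,"y": -0.014,"z": -0.088,"spin": 0,"claw": -1},
    {"x": 0.03,"y": -0.042,"z": -0.088,"spin": -2,"claw": -1},
    {"x": 0.05,"y": -0.07,"z": -0.088,"spin": -4,"claw": -1},
    {"x": 0.07,"y": -0.098,"z": -0.088,"spin": -6,"claw": -1},
    {"x": 0.09,"y": -0.126,"z": -0.088,"spin": -8,"claw": -1},
    {"x": 0.11,"y": -0.154,"z": -0.088,"spin": -10,"claw": -1},
    {"x": 0.125,"y": -0.175,"z": -0.088,"spin": -10,"claw": -1},
    {"x": 0.13,"y": -0.182,"z": -0.088,"spin": -10,"claw": -1},
  ],
)

```text
t: 3.02
tool_pos: [0.4806, -0.0709, 0.1509]
ee_rot: [-3.092, -0.55, -0.002]
wrist_force: [0.8, -0.5, -1.3]
grip_width: 0.473
```

```bash
python3 - <<'E'
from h import *
plan([(.619,.2022,.15,110),(.619,.2022,.019,110)])
E
```

```text
t 3.02 pos [ 0.4806 -0.0709  0.1509] jaw -69.8 q6 0.84 w 44.0 F [ 0.8 -0.5 -1.3]
  x 0.2241 y -0.2086 z 0.0013 spin 0.2
  x 0.2239 y -0.2085 z 0.1323 spin 0.2
```

Request:
step_arm(
  moves=[
    {"x": 0.02,"y": -0.0186,"z": 0,"spin": 0,"claw": -1},
    {"x": 0.05,"y": -0.0465,"z": 0,"spin": 0,"claw": -1},
    {"x": 0.078,"y": -0.0726,"z": 0,"spin": 0,"claw": -1},
    {"x": 0.106,"y": -0.0987,"z": 0,"spin": 0,"claw": -1},
    {"x": 0.134,"y": -0.1247,"z": 0,"spin": 0,"claw": -1},
    {"x": 0.162,"y": -0.1508,"z": 0,"spin": 0,"claw": -1},
    {"x": 0.19,"y": -0.177,"z": 0,"spin": 0,"claw": -1},
    {"x": 0.21,"y": -0.1955,"z": 0.01,"spin": 0,"claw": -1},
    {"x": 0.224,"y": -0.2085,"z": 0.025,"spin": 0,"claw": -1},
    {"x": 0.224,"y": -0.2085,"z": 0.05,"spin": 0,"claw": -1},
    {"x": 0.224,"y": -0.2085,"z": 0.07,"spin": 0,"claw": -1},
    {"x": 0.224,"y": -0.2085,"z": 0.08,"spin": 0,"claw": -1},
  ],
)

```text
t: 4.02
tool_pos: [0.6172, 0.1979, 0.0674]
ee_rot: [3.093, 0.546, -0.008]
wrist_force: [-0.6, -0.3, -1.4]
grip_width: 0.471
```

```bash
python3 - <<'E'
from h import *
plan([(.619,.2022,.019,110)])
a=snap('top','t1')['frame'];b=snap('side','s1')['frame']
A=cv2.resize(a[150:250,150:250],(400,400),interpolation=cv2.INTER_CUBIC); B=cv2.resize(b[220:320,170:270],(400,400),interpolation=cv2.INTER_CUBIC)
cv2.imwrite('pics/v1.png',np.hstack([A,B])[:,:,::-1])
E
```

```text
t 4.02 pos [0.6172 0.1979 0.0674] jaw -70.0 q6 1.36 w 43.8 F [-0.6 -0.3 -1.4]
  x 0.0034 y -0.0034 z 0.0484 spin 0.0
```

View pics/v1.png

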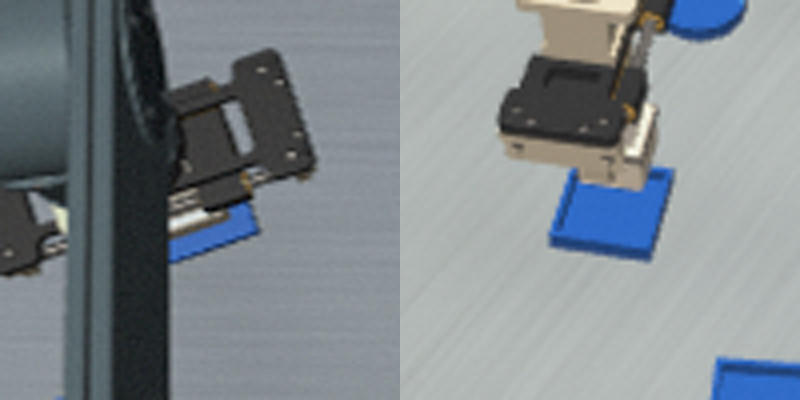

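The side view shows the square tub held upright above the square holder. There may be some position lag, so I'll read the settled pose.

```bash
python3 - <<'E'
from h import *
plan([(.619,.2022,.019,110)])
E
```

```text
t 4.12 pos [0.6172 0.1974 0.0683] jaw -70.0 q6 1.36 w 43.6 F [-0.  -0.6 -1.1]
  x 0.0035 y -0.0038 z 0.0492 spin -0.0
```

Request:
step_arm(
  moves=[
    {"x": 0.0035,"y": -0.0038,"z": 0.01,"spin": 0,"claw": -1},
    {"x": 0.0035,"y": -0.0038,"z": 0.022,"spin": 0,"claw": -1},
    {"x": 0.0035,"y": -0.0038,"z": 0.033,"spin": 0,"claw": -1},
    {"x": 0.0035,"y": -0.0038,"z": 0.04,"spin": 0,"claw": -1},
    {"x": 0.0035,"y": -0.0038,"z": 0.043,"spin": 0,"claw": -1},
    {"x": 0.0035,"y": -0.0038,"z": 0.045,"spin": 0,"claw": -1},
    {"x": 0.0035,"y": -0.0038,"z": 0.046,"spin": 0,"claw": -1},
    {"x": 0.0035,"y": -0.0038,"z": 0.047,"spin": 0,"claw": -1},
    {"x": 0.0035,"y": -0.0038,"z": 0.047,"spin": 0,"claw": -1},
    {"x": 0.0035,"y": -0.0038,"z": 0.047,"spin": 0,"claw": -1},
  ],
)

```text
t: 4.95
tool_pos: [0.6212, 0.2032, 0.0241]
ee_rot: [3.094, 0.545, 0.001]
wrist_force: [0.4, 0.1, -0.9]
grip_width: 0.475
```

```bash
python3 - <<'E'
from h import *
plan([(.619,.2022,.019,110)])
b=snap('side','s2')['frame']
cv2.imwrite('pics/v2.png',cv2.resize(b[230:300,180:270],(800,622),interpolation=cv2.INTER_CUBIC)[:600,:,::-1])
E
```

```text
t 4.95 pos [0.6212 0.2032 0.0241] jaw -70.0 q6 1.37 w 44.2 F [ 0.4  0.1 -0.9]
  x -0.0024 y 0.0002 z 0.0051 spin -0.0
```

View pics/v2.png

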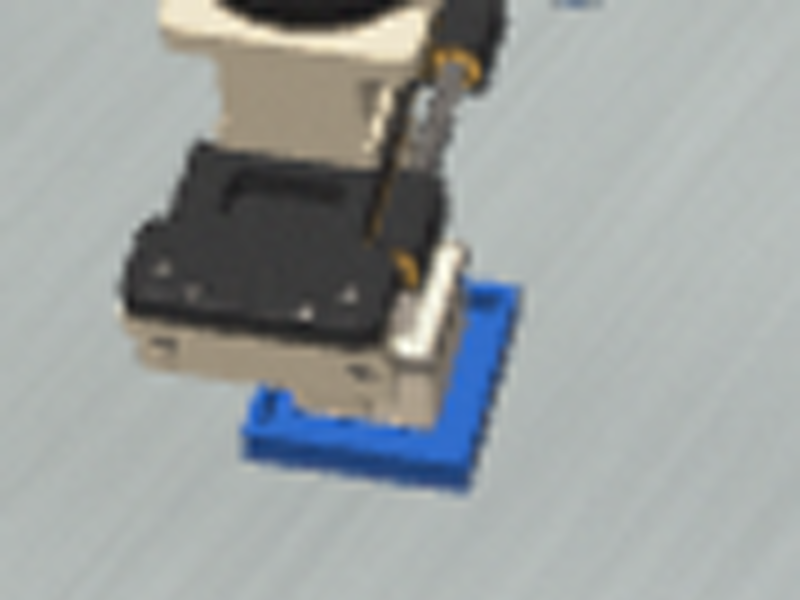

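The tub is inside the rim and not touching yet. I'll keep creeping down.

Request:
step_arm(
  moves=[
    {"x": -0.001,"y": 0,"z": 0.001,"spin": 0,"claw": -1},
    {"x": -0.001,"y": 0,"z": 0.002,"spin": 0,"claw": -1},
    {"x": -0.001,"y": 0,"z": 0.003,"spin": 0,"claw": -1},
    {"x": -0.001,"y": 0,"z": 0.003,"spin": 0,"claw": -1},
  ],
)

```text
t: 5.33
tool_pos: [0.6198, 0.2028, 0.0204]
ee_rot: [-3.094, -0.545, 0.001]
wrist_force: [-0.1, -1.2, -1.8]
grip_width: 0.472
```

Request:
step_arm(
  moves=[
    {"x": 0,"y": 0,"z": 0.001,"spin": 0,"claw": -1},
    {"x": 0,"y": 0,"z": 0.002,"spin": 0,"claw": -1},
    {"x": 0,"y": 0,"z": 0.002,"spin": 0,"claw": -1},
  ],
)

```text
t: 5.58
tool_pos: [0.62, 0.2028, 0.0201]
ee_rot: [3.094, 0.546, 0.001]
wrist_force: [-4.1, -0.3, 8.2]
grip_width: 0.468
```

Contact at 8 N, so it's on the floor. Releasing and rising.

Request:
step_arm(
  moves=[
    {"x": 0,"y": 0,"z": 0,"spin": 0,"claw": 0.3},
    {"x": 0,"y": 0,"z": 0,"spin": 0,"claw": 0.5},
    {"x": 0,"y": 0,"z": 0,"spin": 0,"claw": 0.5},
    {"x": 0,"y": 0,"z": 0,"spin": 0,"claw": 0.5},
    {"x": 0,"y": 0,"z": -0.02,"spin": 0,"claw": 0.5},
    {"x": 0,"y": 0,"z": -0.045,"spin": 0,"claw": 0.6},
    {"x": 0,"y": 0,"z": -0.08,"spin": 0,"claw": 1},
    {"x": 0,"y": 0,"z": -0.115,"spin": 0,"claw": 1},
    {"x": 0,"y": 0,"z": -0.14,"spin": 0,"claw": 1},
    {"x": 0,"y": 0,"z": -0.16,"spin": 0,"claw": 1},
    {"x": 0,"y": 0,"z": -0.16,"spin": 0,"claw": 1},
  ],
)

```text
t: 6.5
tool_pos: [0.6227, 0.2032, 0.1842]
ee_rot: [3.094, 0.545, 0.015]
wrist_force: [0.5, -0.0, 1.3]
grip_width: 0.999
```

```bash
python3 - <<'E'
from h import *
plan([(.6162,-.2039,.16,102),(.3817,-.2757,.16,90)])
a=snap('top','t2')['frame'];b=snap('side','s2b')['frame']
A=cv2.resize(a[270:320,358:408],(400,400),interpolation=cv2.INTER_CUBIC); B=cv2.resize(b[240:300,190:250],(400,400),interpolation=cv2.INTER_CUBIC)
cv2.imwrite('pics/v3.png',np.hstack([A,B])[:,:,::-1])
E
```

```text
t 6.5 pos [0.6227 0.2032 0.1842] jaw -70.0 q6 1.37 w 92.9 F [ 0.5 -0.   1.3]
  x -0.1456 y 0.3803 z 0.0235 spin 8.0
  x -0.3905 y 0.3676 z 0.0213 spin 20.0
```

View pics/v3.png

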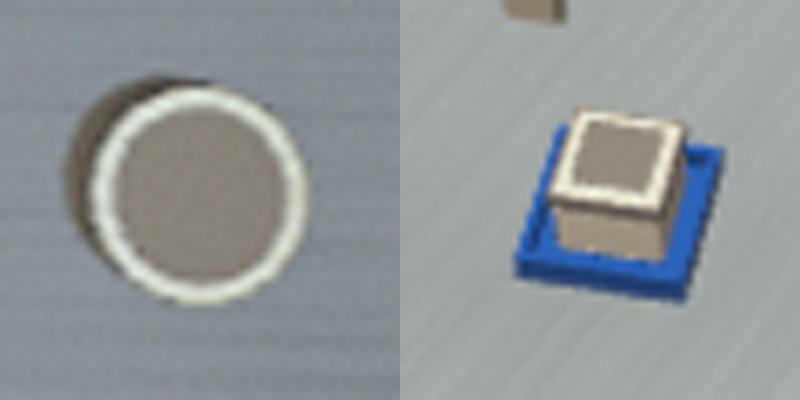

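Square tub flat in its holder; large round tub unmoved. Next, the small round tub.

Request:
step_arm(
  moves=[
    {"x": -0.012,"y": 0.03,"z": 0,"spin": 2,"claw": 1},
    {"x": -0.026,"y": 0.068,"z": 0,"spin": 5,"claw": 1},
    {"x": -0.04,"y": 0.106,"z": 0,"spin": 8,"claw": 1},
    {"x": -0.055,"y": 0.144,"z": 0,"spin": 8,"claw": 1},
    {"x": -0.07,"y": 0.182,"z": 0,"spin": 8,"claw": 1},
    {"x": -0.084,"y": 0.22,"z": 0,"spin": 8,"claw": 1},
    {"x": -0.099,"y": 0.258,"z": 0,"spin": 8,"claw": 1},
    {"x": -0.113,"y": 0.296,"z": 0,"spin": 8,"claw": 1},
    {"x": -0.127,"y": 0.332,"z": 0,"spin": 8,"claw": 1},
    {"x": -0.14,"y": 0.366,"z": 0,"spin": 8,"claw": 1},
    {"x": -0.1456,"y": 0.3803,"z": 0.01,"spin": 8,"claw": 1},
    {"x": -0.1456,"y": 0.3803,"z": 0.02,"spin": 8,"claw": 1},
  ],
)

```text
t: 7.6
tool_pos: [0.6122, -0.2083, 0.156]
ee_rot: [-3.125, -0.321, 0.003]
wrist_force: [0.6, 0.5, -0.5]
grip_width: 0.997
```

Request:
step_arm(
  moves=[
    {"x": 0,"y": 0,"z": 0,"spin": 0,"claw": 0.6},
    {"x": 0,"y": 0,"z": 0,"spin": 0,"claw": 0.6},
  ],
)

```text
t: 7.77
tool_pos: [0.6119, -0.2024, 0.156]
ee_rot: [-3.121, -0.329, 0.006]
wrist_force: [-0.8, 0.3, -0.8]
grip_width: 0.899
```

```bash
python3 - <<'E'
from h import *
plan([(.6162,-.2039,.063,102)])
E
```

```text
t 7.77 pos [ 0.6119 -0.2024  0.156 ] jaw -78.0 q6 0.87 w 83.6 F [-0.8  0.3 -0.8]
  x 0.0042 y 0.0027 z 0.0930 spin 0.0
```

Request:
step_arm(
  grip_force=25,
  moves=[
    {"x": 0.0042,"y": 0.002,"z": 0.03,"spin": 0,"claw": 0.5},
    {"x": 0.0042,"y": 0.002,"z": 0.06,"spin": 0,"claw": 0.5},
    {"x": 0.0042,"y": 0.002,"z": 0.08,"spin": 0,"claw": 0.4},
    {"x": 0.0042,"y": 0.002,"z": 0.092,"spin": 0,"claw": 0.3},
    {"x": 0.0042,"y": 0.002,"z": 0.092,"spin": 0,"claw": 0.2},
    {"x": 0.0042,"y": 0.002,"z": 0.092,"spin": 0,"claw": 0.1},
    {"x": 0.0042,"y": 0.002,"z": 0.092,"spin": 0,"claw": 0},
    {"x": 0.0042,"y": 0.002,"z": 0.092,"spin": 0,"claw": -1},
    {"x": 0.0042,"y": 0.002,"z": 0.092,"spin": 0,"claw": -1},
    {"x": 0.0042,"y": 0.002,"z": 0.092,"spin": 0,"claw": -1},
    {"x": 0.0042,"y": 0.002,"z": 0.092,"spin": 0,"claw": -1},
    {"x": 0.0042,"y": 0.002,"z": 0.092,"spin": 0,"claw": -1},
  ],
)

```text
t: 8.77
tool_pos: [0.619, -0.2057, 0.0687]
ee_rot: [3.123, 0.328, 0.005]
wrist_force: [0.4, 1.8, 5.6]
grip_width: 0.468
```

```bash
python3 - <<'E'
from h import *
plan([(.6684,.0125,.145,None),(.6684,.0125,.02,None)])
E
```

```text
t 8.77 pos [ 0.619  -0.2057  0.0687] jaw -78.0 q6 0.87 w 43.5 F [0.4 1.8 5.6]
  x 0.0939 y -0.2030 z -0.0764 spin 0.0
  x 0.0935 y -0.2033 z 0.0486 spin 0.0
```

Request:
step_arm(
  moves=[
    {"x": 0,"y": 0,"z": -0.008,"spin": 0,"claw": -1},
    {"x": 0,"y": 0,"z": -0.02,"spin": 0,"claw": -1},
    {"x": 0,"y": 0,"z": -0.04,"spin": 0,"claw": -1},
    {"x": 0,"y": 0,"z": -0.06,"spin": 0,"claw": -1},
    {"x": 0.01,"y": -0.02,"z": -0.075,"spin": 0,"claw": -1},
    {"x": 0.02,"y": -0.045,"z": -0.08,"spin": 0,"claw": -1},
    {"x": 0.033,"y": -0.072,"z": -0.08,"spin": 0,"claw": -1},
    {"x": 0.047,"y": -0.102,"z": -0.08,"spin": 0,"claw": -1},
    {"x": 0.061,"y": -0.132,"z": -0.08,"spin": 0,"claw": -1},
    {"x": 0.075,"y": -0.162,"z": -0.08,"spin": 0,"claw": -1},
    {"x": 0.087,"y": -0.188,"z": -0.08,"spin": 0,"claw": -1},
    {"x": 0.094,"y": -0.203,"z": -0.07,"spin": 0,"claw": -1},
  ],
)

```text
t: 9.77
tool_pos: [0.6692, 0.0157, 0.1399]
ee_rot: [3.124, 0.331, 0.008]
wrist_force: [1.1, -0.6, -1.5]
grip_width: 0.469
```

Request:
step_arm(
  moves=[
    {"x": 0,"y": 0,"z": 0.02,"spin": 0,"claw": -1},
    {"x": 0,"y": 0,"z": 0.04,"spin": 0,"claw": -1},
    {"x": 0,"y": 0,"z": 0.05,"spin": 0,"claw": -1},
    {"x": 0,"y": 0,"z": 0.05,"spin": 0,"claw": -1},
    {"x": 0,"y": 0,"z": 0.05,"spin": 0,"claw": -1},
  ],
)

```text
t: 10.18
tool_pos: [0.6673, 0.0122, 0.0869]
ee_rot: [-3.124, -0.327, 0.001]
wrist_force: [0.5, -0.1, -0.9]
grip_width: 0.465
```

```bash
python3 - <<'E'
from h import *
plan([(.6684,.0125,.02,None)])
b=snap('side','s3')['frame']
cv2.imwrite('pics/v4.png',cv2.resize(b[150:240,190:290],(660,594),interpolation=cv2.INTER_CUBIC)[:,:,::-1])
plan([(.6684,.0125,.02,None)])
E
```

```text
t 10.18 pos [0.6673 0.0122 0.0869] jaw -78.0 q6 1.21 w 43.3 F [ 0.5 -0.1 -0.9]
  x 0.0011 y -0.0000 z 0.0669 spin 0.0
t 10.23 pos [0.6681 0.0121 0.0878] jaw -78.0 q6 1.21 w 43.9 F [ 0.9 -0.6 -0.3]
  x 0.0003 y -0.0004 z 0.0678 spin 0.0
```

View pics/v4.png

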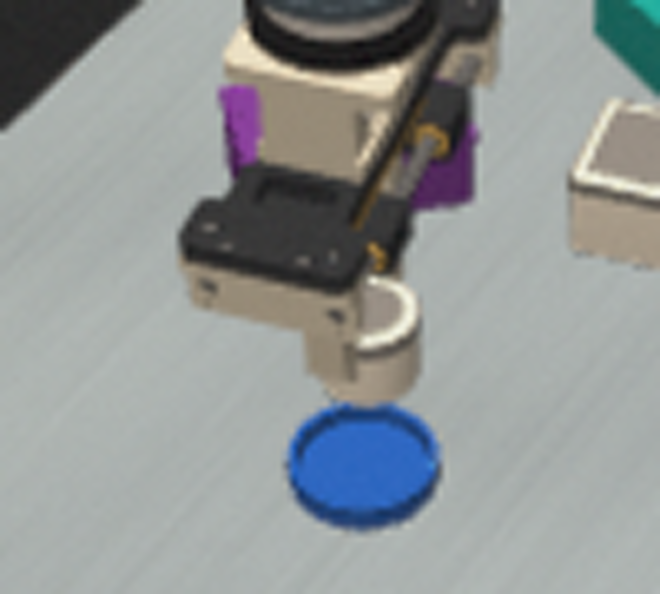

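The tub is held and looks upright, but may sit off-centre along the pads. I'll project the expected outline to check.

```bash
python3 - <<'E'
from h import *
c=dict(np.load('pics/s3.npz'))
for off in(12,14,16,18,20):
  for dx in (0,-.008):
    a=np.linspace(0,6.28,200); z=.0873-off/1000
    Q=lambda zz:np.array([(proj(c,[.6678+dx+.022*np.cos(t),.0122+.022*np.sin(t),zz])-[190,150])*6.6 for t in a])
    l=Q(z+.038);b=Q(z); print(off,dx,'lid right',l[:,0].max().round(),'top',l[:,1].min().round(),'base left/right',b[:,0].min().round(),b[:,0].max().round(),'bottom',b[:,1].max().round())
E
```

```text
12 0 lid right 407.0 top 257.0 base left/right 306.0 409.0 bottom 393.0
12 -0.008 lid right 423.0 top 264.0 base left/right 322.0 424.0 bottom 400.0
14 0 lid right 407.0 top 261.0 base left/right 307.0 409.0 bottom 396.0
14 -0.008 lid right 423.0 top 267.0 base left/right 322.0 424.0 bottom 403.0
16 0 lid right 407.0 top 264.0 base left/right 307.0 409.0 bottom 399.0
16 -0.008 lid right 423.0 top 271.0 base left/right 322.0 425.0 bottom 406.0
18 0 lid right 407.0 top 267.0 base left/right 307.0 409.0 bottom 403.0
18 -0.008 lid right 423.0 top 274.0 base left/right 323.0 425.0 bottom 410.0
20 0 lid right 407.0 top 271.0 base left/right 307.0 409.0 bottom 406.0
20 -0.008 lid right 423.0 top 277.0 base left/right 323.0 425.0 bottom 413.0
```

The outline fits a tub about 5-6 mm toward -x, with its base 16 mm below the TCP. I'll shift to compensate and descend.

Request:
step_arm(
  moves=[
    {"x": 0.0053,"y": 0.001,"z": 0.015,"spin": 0,"claw": -1},
    {"x": 0.0053,"y": 0.001,"z": 0.03,"spin": 0,"claw": -1},
    {"x": 0.0053,"y": 0.001,"z": 0.045,"spin": 0,"claw": -1},
    {"x": 0.0053,"y": 0.001,"z": 0.055,"spin": 0,"claw": -1},
    {"x": 0.0053,"y": 0.001,"z": 0.06,"spin": 0,"claw": -1},
    {"x": 0.0053,"y": 0.001,"z": 0.062,"spin": 0,"claw": -1},
    {"x": 0.0053,"y": 0.001,"z": 0.064,"spin": 0,"claw": -1},
    {"x": 0.0053,"y": 0.001,"z": 0.064,"spin": 0,"claw": -1},
  ],
)

```text
t: 10.9
tool_pos: [0.673, 0.0127, 0.0245]
ee_rot: [3.124, 0.328, 0.001]
wrist_force: [-2.2, 0.5, 4.5]
grip_width: 0.468
```

Request:
step_arm(
  moves=[
    {"x": 0,"y": 0,"z": 0.001,"spin": 0,"claw": -1},
    {"x": 0,"y": 0,"z": 0.002,"spin": 0,"claw": -1},
    {"x": 0,"y": 0,"z": 0.002,"spin": 0,"claw": -1},
  ],
)

```text
t: 11.15
tool_pos: [0.6732, 0.0127, 0.0245]
ee_rot: [3.124, 0.328, 0.002]
wrist_force: [-8.2, 0.5, 17.0]
grip_width: 0.466
```

Floor contact: 24.5 mm minus the 20 mm grasp offset matches the floor height. Easing off and releasing.

Request:
step_arm(
  moves=[
    {"x": 0,"y": 0,"z": -0.002,"spin": 0,"claw": -1},
    {"x": 0,"y": 0,"z": -0.002,"spin": 0,"claw": 0.2},
    {"x": 0,"y": 0,"z": -0.002,"spin": 0,"claw": 0.5},
    {"x": 0,"y": 0,"z": -0.002,"spin": 0,"claw": 0.5},
    {"x": 0,"y": 0,"z": -0.002,"spin": 0,"claw": 0.5},
    {"x": 0,"y": 0,"z": -0.02,"spin": 0,"claw": 0.5},
    {"x": 0,"y": 0,"z": -0.045,"spin": 0,"claw": 0.6},
    {"x": 0,"y": 0,"z": -0.08,"spin": 0,"claw": 1},
    {"x": 0,"y": 0,"z": -0.115,"spin": 0,"claw": 1},
    {"x": -0.02,"y": 0.01,"z": -0.13,"spin": 0,"claw": 1},
    {"x": -0.05,"y": 0.03,"z": -0.13,"spin": 0,"claw": 1},
    {"x": -0.07,"y": 0.04,"z": -0.13,"spin": 0,"claw": 1},
  ],
)

```text
t: 12.15
tool_pos: [0.6124, -0.0424, 0.1521]
ee_rot: [3.122, 0.329, 0.003]
wrist_force: [0.2, -0.6, -0.6]
grip_width: 0.999
```

```bash
python3 - <<'E'
from h import *
plan([(.3817,-.2757,.13,100)])
a=snap('top','t3')['frame'];b=snap('side','s4')['frame']
A=cv2.resize(a[165:235,320:390],(400,400),interpolation=cv2.INTER_CUBIC); B=cv2.resize(b[185:245,215:275],(400,400),interpolation=cv2.INTER_CUBIC)
cv2.imwrite('pics/v5.png',np.hstack([A,B])[:,:,::-1])
E
```

```text
t 12.15 pos [ 0.6124 -0.0424  0.1521] jaw -78.0 q6 1.11 w 92.9 F [ 0.2 -0.6 -0.6]
  x -0.2743 y 0.1800 z 0.0219 spin 2.0
```

View pics/v5.png

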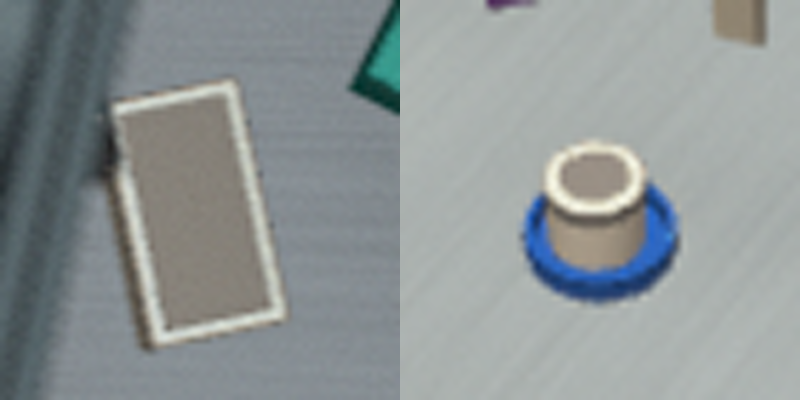

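Small round tub flat in its holder; oblong tub unmoved. Next, the large round tub.

Request:
step_arm(
  moves=[
    {"x": -0.02,"y": 0.013,"z": 0,"spin": 2,"claw": 1},
    {"x": -0.05,"y": 0.033,"z": 0,"spin": 2,"claw": 1},
    {"x": -0.08,"y": 0.053,"z": 0,"spin": 2,"claw": 1},
    {"x": -0.11,"y": 0.073,"z": 0,"spin": 2,"claw": 1},
    {"x": -0.14,"y": 0.093,"z": 0,"spin": 2,"claw": 1},
    {"x": -0.17,"y": 0.112,"z": 0,"spin": 2,"claw": 1},
    {"x": -0.2,"y": 0.132,"z": 0,"spin": 2,"claw": 1},
    {"x": -0.23,"y": 0.152,"z": 0,"spin": 2,"claw": 1},
    {"x": -0.255,"y": 0.168,"z": 0.01,"spin": 2,"claw": 1},
    {"x": -0.2743,"y": 0.18,"z": 0.02,"spin": 2,"claw": 1},
    {"x": -0.2743,"y": 0.18,"z": 0.02,"spin": 2,"claw": 1},
    {"x": -0.2743,"y": 0.18,"z": 0.02,"spin": 2,"claw": 1},
  ],
)

```text
t: 13.25
tool_pos: [0.3815, -0.2744, 0.1302]
ee_rot: [-3.129, -0.269, 0.0]
wrist_force: [-0.4, -0.2, 0.1]
grip_width: 1.001
```

Request:
step_arm(
  moves=[
    {"x": 0,"y": 0,"z": 0,"spin": 0,"claw": 1},
    {"x": 0,"y": 0,"z": 0,"spin": 0,"claw": 1},
    {"x": 0,"y": 0,"z": 0,"spin": 0,"claw": 1},
  ],
)

```text
t: 13.5
tool_pos: [0.3829, -0.2734, 0.131]
ee_rot: [3.129, 0.276, 0.001]
wrist_force: [-0.2, -0.2, 0.3]
grip_width: 1.001
```

```bash
python3 - <<'E'
from h import *
plan([(.3817,-.2757,.02,100)])
E
```

```text
t 13.5 pos [ 0.3829 -0.2734  0.131 ] jaw -79.9 q6 0.54 w 93.1 F [-0.2 -0.2  0.3]
  x -0.0016 y 0.0020 z 0.1110 spin 0.1
```

Request:
step_arm(
  grip_force=30,
  moves=[
    {"x": -0.001,"y": 0.002,"z": 0.03,"spin": 0,"claw": 1},
    {"x": -0.001,"y": 0.002,"z": 0.06,"spin": 0,"claw": 1},
    {"x": -0.001,"y": 0.002,"z": 0.085,"spin": 0,"claw": 1},
    {"x": -0.001,"y": 0.002,"z": 0.1,"spin": 0,"claw": 1},
    {"x": -0.001,"y": 0.002,"z": 0.111,"spin": 0,"claw": 1},
    {"x": -0.001,"y": 0.002,"z": 0.111,"spin": 0,"claw": 0.7},
    {"x": -0.001,"y": 0.002,"z": 0.111,"spin": 0,"claw": 0.5},
    {"x": -0.001,"y": 0.002,"z": 0.111,"spin": 0,"claw": -1},
    {"x": -0.001,"y": 0.002,"z": 0.111,"spin": 0,"claw": -1},
    {"x": -0.001,"y": 0.002,"z": 0.111,"spin": 0,"claw": -1},
    {"x": -0.001,"y": 0.002,"z": 0.111,"spin": 0,"claw": -1},
    {"x": -0.001,"y": 0.002,"z": 0.111,"spin": 0,"claw": -1},
  ],
)

```text
t: 14.5
tool_pos: [0.3819, -0.2766, 0.0207]
ee_rot: [3.128, 0.273, 0.002]
wrist_force: [1.9, 1.7, 6.7]
grip_width: 0.725
```

```bash
python3 - <<'E'
from h import *
plan([(.4341,.0186,.12,None),(.4341,.0186,.024,None)])
E
```

```text
t 14.5 pos [ 0.3819 -0.2766  0.0207] jaw -80.0 q6 0.53 w 67.4 F [1.9 1.7 6.7]
  x 0.1027 y -0.2815 z -0.0996 spin 0.0
  x 0.1026 y -0.2816 z -0.0036 spin 0.0
```

Request:
step_arm(
  moves=[
    {"x": 0,"y": 0,"z": -0.008,"spin": 0,"claw": -1},
    {"x": 0,"y": 0,"z": -0.025,"spin": 0,"claw": -1},
    {"x": 0,"y": 0,"z": -0.045,"spin": 0,"claw": -1},
    {"x": 0.008,"y": -0.022,"z": -0.06,"spin": 0,"claw": -1},
    {"x": 0.018,"y": -0.05,"z": -0.07,"spin": 0,"claw": -1},
    {"x": 0.03,"y": -0.082,"z": -0.07,"spin": 0,"claw": -1},
    {"x": 0.043,"y": -0.118,"z": -0.07,"spin": 0,"claw": -1},
    {"x": 0.056,"y": -0.154,"z": -0.07,"spin": 0,"claw": -1},
    {"x": 0.069,"y": -0.19,"z": -0.07,"spin": 0,"claw": -1},
    {"x": 0.082,"y": -0.226,"z": -0.07,"spin": 0,"claw": -1},
    {"x": 0.094,"y": -0.258,"z": -0.07,"spin": 0,"claw": -1},
    {"x": 0.1027,"y": -0.2815,"z": -0.07,"spin": 0,"claw": -1},
  ],
)

```text
t: 15.5
tool_pos: [0.433, 0.0215, 0.0901]
ee_rot: [-3.129, -0.275, 0.0]
wrist_force: [0.4, 1.1, -2.5]
grip_width: 0.723
```

Request:
step_arm(
  moves=[
    {"x": 0,"y": 0,"z": 0,"spin": 0,"claw": -1},
    {"x": 0,"y": 0,"z": 0.01,"spin": 0,"claw": -1},
    {"x": 0,"y": 0,"z": 0.015,"spin": 0,"claw": -1},
    {"x": 0,"y": 0,"z": 0.015,"spin": 0,"claw": -1},
    {"x": 0,"y": 0,"z": 0.015,"spin": 0,"claw": -1},
  ],
)

```text
t: 15.92
tool_pos: [0.433, 0.0183, 0.0745]
ee_rot: [-3.13, -0.272, 0.002]
wrist_force: [0.1, -0.9, -0.6]
grip_width: 0.727
```

```bash
python3 - <<'E'
from h import *
b=snap('side','s5')['frame']
cv2.imwrite('pics/v6.png',cv2.resize(b[200:280,265:365],(750,600),interpolation=cv2.INTER_CUBIC)[:,:,::-1])
plan([(.4341,.0186,.024,None)])
P=arm.get_state()['tool_pos'];c=dict(np.load('pics/s5.npz'))
a=np.linspace(0,6.28,200)
for off in(18,20,22):
    Q=lambda zz:np.array([(proj(c,[P[0]+.034*np.cos(t),P[1]+.034*np.sin(t),zz])-[265,200])*7.5 for t in a])
    z=P[2]-off/1000;l=Q(z+.048);b=Q(z); print(off,'lid l/r',l[:,0].min().round(),l[:,0].max().round(),'top',l[:,1].min().round(),'base l/r',b[:,0].min().round(),b[:,0].max().round(),'bottom',b[:,1].max().round())
E
```

```text
t 15.97 pos [0.4333 0.0182 0.0747] jaw -80.1 q6 1.18 w 67.5 F [ 0.8 -0.4 -1.9]
  x 0.0008 y -0.0002 z 0.0507 spin 0.0
18 lid l/r 302.0 497.0 top 149.0 base l/r 294.0 484.0 bottom 382.0
20 lid l/r 302.0 497.0 top 153.0 base l/r 294.0 484.0 bottom 386.0
22 lid l/r 302.0 496.0 top 156.0 base l/r 294.0 483.0 bottom 390.0
```

View pics/v6.png

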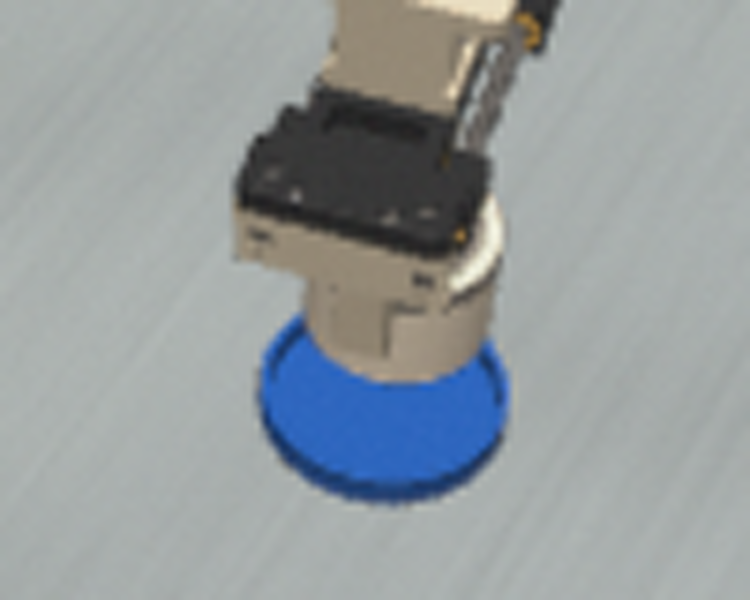

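The large round tub is upright and within about 2 mm of centre (right edge 502 against a predicted 497). Lowering.

Request:
step_arm(
  moves=[
    {"x": 0.003,"y": 0,"z": 0.012,"spin": 0,"claw": -1},
    {"x": 0.003,"y": 0,"z": 0.025,"spin": 0,"claw": -1},
    {"x": 0.003,"y": 0,"z": 0.036,"spin": 0,"claw": -1},
    {"x": 0.003,"y": 0,"z": 0.042,"spin": 0,"claw": -1},
    {"x": 0.003,"y": 0,"z": 0.045,"spin": 0,"claw": -1},
    {"x": 0.003,"y": 0,"z": 0.047,"spin": 0,"claw": -1},
    {"x": 0.003,"y": 0,"z": 0.048,"spin": 0,"claw": -1},
    {"x": 0.003,"y": 0,"z": 0.048,"spin": 0,"claw": -1},
  ],
)

```text
t: 16.63
tool_pos: [0.4367, 0.0193, 0.0269]
ee_rot: [3.13, 0.273, 0.001]
wrist_force: [0.4, -0.7, -2.0]
grip_width: 0.728
```

Request:
step_arm(
  moves=[
    {"x": 0,"y": 0,"z": 0.001,"spin": 0,"claw": -1},
    {"x": 0,"y": 0,"z": 0.002,"spin": 0,"claw": -1},
    {"x": 0,"y": 0,"z": 0.002,"spin": 0,"claw": -1},
  ],
)

```text
t: 16.88
tool_pos: [0.4365, 0.0195, 0.0248]
ee_rot: [3.13, 0.274, 0.001]
wrist_force: [0.2, -0.5, -2.1]
grip_width: 0.726
```

Request:
step_arm(
  moves=[
    {"x": 0,"y": 0,"z": 0.001,"spin": 0,"claw": -1},
    {"x": 0,"y": 0,"z": 0.0015,"spin": 0,"claw": -1},
    {"x": 0,"y": 0,"z": 0.0015,"spin": 0,"claw": -1},
    {"x": 0,"y": 0,"z": 0.0015,"spin": 0,"claw": -1},
  ],
)

```text
t: 17.22
tool_pos: [0.4366, 0.0195, 0.0246]
ee_rot: [3.129, 0.274, 0.001]
wrist_force: [-4.5, 0.5, 16.2]
grip_width: 0.729
```

Contact with the floor. Releasing and rising, then on to the oblong tub.

Request:
step_arm(
  moves=[
    {"x": 0,"y": 0,"z": -0.001,"spin": 0,"claw": -1},
    {"x": 0,"y": 0,"z": -0.001,"spin": 0,"claw": 0.7},
    {"x": 0,"y": 0,"z": -0.001,"spin": 0,"claw": 0.9},
    {"x": 0,"y": 0,"z": -0.001,"spin": 0,"claw": 0.9},
    {"x": 0,"y": 0,"z": -0.001,"spin": 0,"claw": 0.9},
    {"x": 0,"y": 0,"z": -0.02,"spin": 0,"claw": 1},
    {"x": 0,"y": 0,"z": -0.045,"spin": 0,"claw": 1},
    {"x": 0,"y": 0,"z": -0.075,"spin": 0,"claw": 1},
    {"x": 0,"y": 0,"z": -0.1,"spin": 0,"claw": 1},
    {"x": 0,"y": 0,"z": -0.115,"spin": 0,"claw": 1},
    {"x": 0,"y": 0,"z": -0.115,"spin": 0,"claw": 1},
  ],
)

```text
t: 18.13
tool_pos: [0.4388, 0.019, 0.1413]
ee_rot: [3.128, 0.274, 0.01]
wrist_force: [0.5, -0.7, -0.3]
grip_width: 0.998
```

```bash
python3 - <<'E'
from h import *
plan([(.6151,-.2032,.14,101.9)])
E
```

```text
t 18.13 pos [0.4388 0.019  0.1413] jaw -80.0 q6 1.18 w 92.8 F [ 0.5 -0.7 -0.3]
  x 0.1350 y 0.2494 z 0.0027 spin -1.9
```

Request:
step_arm(
  moves=[
    {"x": 0.012,"y": 0.022,"z": 0,"spin": -2,"claw": 1},
    {"x": 0.027,"y": 0.05,"z": 0,"spin": -2,"claw": 1},
    {"x": 0.042,"y": 0.078,"z": 0,"spin": -2,"claw": 1},
    {"x": 0.057,"y": 0.106,"z": 0,"spin": -2,"claw": 1},
    {"x": 0.073,"y": 0.134,"z": 0,"spin": -2,"claw": 1},
    {"x": 0.088,"y": 0.162,"z": 0,"spin": -2,"claw": 1},
    {"x": 0.103,"y": 0.19,"z": 0,"spin": -2,"claw": 1},
    {"x": 0.117,"y": 0.216,"z": 0,"spin": -2,"claw": 1},
    {"x": 0.128,"y": 0.236,"z": 0,"spin": -2,"claw": 1},
    {"x": 0.135,"y": 0.2494,"z": 0,"spin": -2,"claw": 1},
    {"x": 0.135,"y": 0.2494,"z": 0,"spin": -2,"claw": 1},
    {"x": 0.135,"y": 0.2494,"z": 0,"spin": -2,"claw": 1},
  ],
)

```text
t: 19.13
tool_pos: [0.6119, -0.2028, 0.136]
ee_rot: [-3.123, -0.326, 0.004]
wrist_force: [-0.8, 0.4, 0.4]
grip_width: 1.001
```

Request:
step_arm(
  moves=[
    {"x": 0,"y": 0,"z": 0,"spin": 0,"claw": 1},
    {"x": 0,"y": 0,"z": 0,"spin": 0,"claw": 1},
    {"x": 0,"y": 0,"z": 0,"spin": 0,"claw": 1},
  ],
)

```text
t: 19.38
tool_pos: [0.6121, -0.2017, 0.1382]
ee_rot: [-3.124, -0.33, 0.001]
wrist_force: [-0.6, -0.5, 0.1]
grip_width: 1.0
```

```bash
python3 - <<'E'
from h import *
plan([(.6151,-.2032,.02,101.9)])
E
```

```text
t 19.38 pos [ 0.6121 -0.2017  0.1382] jaw -78.0 q6 0.87 w 93.0 F [-0.6 -0.5  0.1]
  x 0.0026 y 0.0022 z 0.1182 spin 0.1
```

Request:
step_arm(
  grip_force=40,
  moves=[
    {"x": 0.0,"y": 0.002,"z": 0.03,"spin": 0,"claw": 1},
    {"x": 0.0,"y": 0.002,"z": 0.06,"spin": 0,"claw": 1},
    {"x": 0.0,"y": 0.002,"z": 0.09,"spin": 0,"claw": 1},
    {"x": 0.0,"y": 0.002,"z": 0.108,"spin": 0,"claw": 1},
    {"x": 0.0,"y": 0.002,"z": 0.118,"spin": 0,"claw": 0.8},
    {"x": 0.0,"y": 0.002,"z": 0.118,"spin": 0,"claw": 0.6},
    {"x": 0.0,"y": 0.002,"z": 0.118,"spin": 0,"claw": 0.4},
    {"x": 0.0,"y": 0.002,"z": 0.118,"spin": 0,"claw": -1},
    {"x": 0.0,"y": 0.002,"z": 0.118,"spin": 0,"claw": -1},
    {"x": 0.0,"y": 0.002,"z": 0.118,"spin": 0,"claw": -1},
    {"x": 0.0,"y": 0.002,"z": 0.118,"spin": 0,"claw": -1},
    {"x": 0.0,"y": 0.002,"z": 0.118,"spin": 0,"claw": -1},
  ],
)

```text
t: 20.38
tool_pos: [0.6142, -0.205, 0.0221]
ee_rot: [3.123, 0.328, 0.004]
wrist_force: [0.3, 1.8, 6.5]
grip_width: 0.667
```

```bash
python3 - <<'E'
from h import *
plan([(.4164,.2798,.13,115.7)])
E
```

```text
t 20.38 pos [ 0.6142 -0.205   0.0221] jaw -78.0 q6 0.87 w 62.0 F [0.3 1.8 6.5]
  x -0.0925 y -0.5151 z -0.1090 spin -13.7
```

Request:
step_arm(
  moves=[
    {"x": 0,"y": 0,"z": -0.008,"spin": 0,"claw": -1},
    {"x": 0,"y": 0,"z": -0.025,"spin": 0,"claw": -1},
    {"x": 0,"y": 0,"z": -0.05,"spin": 0,"claw": -1},
    {"x": 0,"y": 0,"z": -0.075,"spin": 0,"claw": -1},
    {"x": -0.003,"y": -0.017,"z": -0.095,"spin": -1,"claw": -1},
    {"x": -0.008,"y": -0.045,"z": -0.109,"spin": -3,"claw": -1},
    {"x": -0.014,"y": -0.078,"z": -0.109,"spin": -5,"claw": -1},
    {"x": -0.02,"y": -0.111,"z": -0.109,"spin": -7,"claw": -1},
    {"x": -0.026,"y": -0.145,"z": -0.109,"spin": -9,"claw": -1},
    {"x": -0.032,"y": -0.178,"z": -0.109,"spin": -11,"claw": -1},
    {"x": -0.037,"y": -0.206,"z": -0.109,"spin": -13,"claw": -1},
    {"x": -0.04,"y": -0.223,"z": -0.109,"spin": -13.7,"claw": -1},
  ],
)

```text
t: 21.38
tool_pos: [0.5253, 0.0078, 0.1293]
ee_rot: [-3.061, -0.703, 0.002]
wrist_force: [0.7, 0.3, -2.8]
grip_width: 0.661
```

```bash
python3 - <<'E'
from h import *
plan([(.4164,.2798,.09,115.7)])
E
```

```text
t 21.38 pos [0.5253 0.0078 0.1293] jaw -64.1 q6 0.92 w 61.5 F [ 0.7  0.3 -2.8]
  x 0.0207 y -0.2922 z 0.0397 spin 0.2
```

Request:
step_arm(
  moves=[
    {"x": 0.001,"y": -0.015,"z": 0,"spin": 0,"claw": -1},
    {"x": 0.003,"y": -0.043,"z": 0,"spin": 0,"claw": -1},
    {"x": 0.005,"y": -0.075,"z": 0,"spin": 0,"claw": -1},
    {"x": 0.008,"y": -0.11,"z": 0,"spin": 0,"claw": -1},
    {"x": 0.01,"y": -0.145,"z": 0,"spin": 0,"claw": -1},
    {"x": 0.013,"y": -0.18,"z": 0,"spin": 0,"claw": -1},
    {"x": 0.015,"y": -0.215,"z": 0,"spin": 0,"claw": -1},
    {"x": 0.018,"y": -0.245,"z": 0,"spin": 0,"claw": -1},
    {"x": 0.02,"y": -0.27,"z": 0.01,"spin": 0,"claw": -1},
    {"x": 0.0207,"y": -0.285,"z": 0.025,"spin": 0,"claw": -1},
    {"x": 0.0207,"y": -0.2922,"z": 0.04,"spin": 0,"claw": -1},
    {"x": 0.0207,"y": -0.2922,"z": 0.05,"spin": 0,"claw": -1},
  ],
)

```text
t: 22.38
tool_pos: [0.4183, 0.2785, 0.0781]
ee_rot: [3.062, 0.701, -0.002]
wrist_force: [0.1, -0.5, -2.8]
grip_width: 0.666
```

Request:
step_arm(
  moves=[
    {"x": 0,"y": 0,"z": 0,"spin": 0,"claw": -1},
    {"x": 0,"y": 0,"z": 0,"spin": 0,"claw": -1},
    {"x": 0,"y": 0,"z": 0,"spin": 0,"claw": -1},
  ],
)

```text
t: 22.63
tool_pos: [0.4206, 0.2769, 0.0798]
ee_rot: [3.063, 0.697, 0.002]
wrist_force: [0.6, 1.0, -2.3]
grip_width: 0.661
```

```bash
python3 - <<'E'
from h import *
b=snap('side','s6')['frame']
plan([(.4164,.2798,.024,115.7)])
P=arm.get_state()['tool_pos'];c=dict(np.load('pics/s6.npz'))
im=cv2.resize(b[270:370,210:340],(780,600),interpolation=cv2.INTER_CUBIC)[:,:,::-1].copy()
th=np.radians(25.9);ex=np.array([np.cos(th),np.sin(th)]);ey=np.array([-ex[1],ex[0]])
for z in(P[2]-.021,P[2]+.027):
    q=[(proj(c,[*(P[:2]+a*.056*ex+d*.031*ey),z])-[210,270]+.5)*6 for a,d in((1,1),(1,-1),(-1,-1),(-1,1))]
    cv2.polylines(im,[np.int32(q)],True,(0,0,255),1)
cv2.imwrite('pics/v7.png',im)
E
```

```text
t 22.68 pos [0.4208 0.2769 0.08  ] jaw -64.4 q6 1.48 w 61.9 F [-0.2  0.1 -3. ]
  x -0.0028 y -0.0045 z 0.0560 spin -0.1
```

View pics/v7.png

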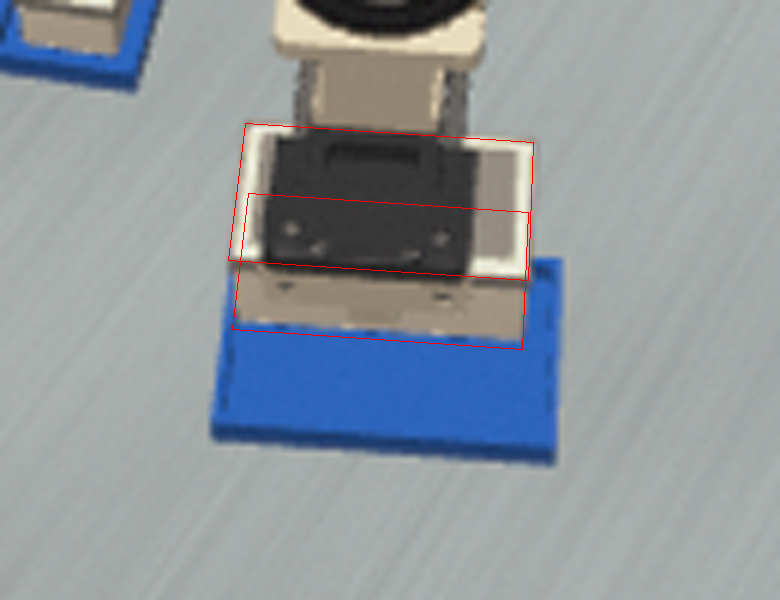

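The oblong tub is level and centred on the TCP; the overlay matches within about 1 mm. Lowering.

Request:
step_arm(
  moves=[
    {"x": -0.0028,"y": -0.0045,"z": 0.012,"spin": 0,"claw": -1},
    {"x": -0.0028,"y": -0.0045,"z": 0.025,"spin": 0,"claw": -1},
    {"x": -0.0028,"y": -0.0045,"z": 0.037,"spin": 0,"claw": -1},
    {"x": -0.0028,"y": -0.0045,"z": 0.045,"spin": 0,"claw": -1},
    {"x": -0.0028,"y": -0.0045,"z": 0.049,"spin": 0,"claw": -1},
    {"x": -0.0028,"y": -0.0045,"z": 0.051,"spin": 0,"claw": -1},
    {"x": -0.0028,"y": -0.0045,"z": 0.052,"spin": 0,"claw": -1},
    {"x": -0.0028,"y": -0.0045,"z": 0.052,"spin": 0,"claw": -1},
  ],
)

```text
t: 23.35
tool_pos: [0.4155, 0.2803, 0.0275]
ee_rot: [-3.063, -0.698, -0.001]
wrist_force: [-0.6, 0.9, -3.1]
grip_width: 0.663
```

Request:
step_arm(
  moves=[
    {"x": 0,"y": 0,"z": 0.001,"spin": 0,"claw": -1},
    {"x": 0,"y": 0,"z": 0.002,"spin": 0,"claw": -1},
    {"x": 0,"y": 0,"z": 0.002,"spin": 0,"claw": -1},
  ],
)

```text
t: 23.6
tool_pos: [0.4156, 0.2804, 0.0261]
ee_rot: [-3.063, -0.699, -0.002]
wrist_force: [-1.7, -1.7, 3.0]
grip_width: 0.662
```

Contact is starting: the force went from -3 to +3 N. One more millimetre, then release.

Request:
step_arm(
  moves=[
    {"x": 0,"y": 0,"z": 0.001,"spin": 0,"claw": -1},
    {"x": 0,"y": 0,"z": 0.001,"spin": 0,"claw": -1},
    {"x": 0,"y": 0,"z": 0,"spin": 0,"claw": 0.6},
    {"x": 0,"y": 0,"z": 0,"spin": 0,"claw": 0.8},
    {"x": 0,"y": 0,"z": 0,"spin": 0,"claw": 0.8},
    {"x": 0,"y": 0,"z": 0,"spin": 0,"claw": 0.8},
    {"x": 0,"y": 0,"z": -0.02,"spin": 0,"claw": 0.9},
    {"x": 0,"y": 0,"z": -0.05,"spin": 0,"claw": 1},
    {"x": 0,"y": 0,"z": -0.085,"spin": 0,"claw": 1},
    {"x": 0,"y": 0,"z": -0.12,"spin": 0,"claw": 1},
    {"x": 0,"y": 0,"z": -0.15,"spin": 0,"claw": 1},
    {"x": 0,"y": 0,"z": -0.17,"spin": 0,"claw": 1},
  ],
)

```text
t: 24.6
tool_pos: [0.4161, 0.2807, 0.1984]
ee_rot: [-3.062, -0.699, -0.006]
wrist_force: [1.2, 0.2, -0.3]
grip_width: 0.997
```

Request:
step_arm(
  moves=[
    {"x": -0.02,"y": 0.01,"z": -0.02,"spin": 0,"claw": 1},
    {"x": -0.04,"y": 0.02,"z": -0.03,"spin": 0,"claw": 1},
    {"x": -0.06,"y": 0.03,"z": -0.04,"spin": 0,"claw": 1},
    {"x": -0.06,"y": 0.03,"z": -0.05,"spin": 0,"claw": 1},
    {"x": -0.06,"y": 0.03,"z": -0.05,"spin": 0,"claw": 1},
    {"x": -0.06,"y": 0.03,"z": -0.05,"spin": 0,"claw": 1},
  ],
)

```text
t: 25.1
tool_pos: [0.3749, 0.2276, 0.2456]
ee_rot: [-3.063, -0.698, -0.003]
wrist_force: [0.7, -0.4, -0.3]
grip_width: 0.994
```

```bash
python3 - <<'E'
from h import *
c=snap('side','s7'); im=cv2.resize(c['frame'][160:370,170:370],None,fx=2.85,fy=2.85,interpolation=cv2.INTER_CUBIC)[:,:,::-1].copy()
def pl(P,z):
    cv2.polylines(im,[np.int32([(proj(c,[*p,z])-[170,160]+.5)*2.85 for p in P])],True,(0,0,255),1)
a=np.linspace(0,6.28,60); C=lambda x,y,r:np.c_[x+r*np.cos(a),y+r*np.sin(a)]
pl(C(.4341,.0186,.034),.052);pl(C(.6684,.0125,.022),.042)
pl(cv2.boxPoints(((416.4,279.8),(112,62),25.7))/1000,.052);pl(cv2.boxPoints(((619.,202.2),(44,44),19.8))/1000,.042)
cv2.imwrite('pics/v8.png',im); snap('top','t7'); plan([])
E
```

```text
t 25.2 pos [0.3743 0.2276 0.2445] jaw -64.3 q6 1.41 w 93.2 F [-0.6 -0.1  0.4]
```

View pics/v8.png

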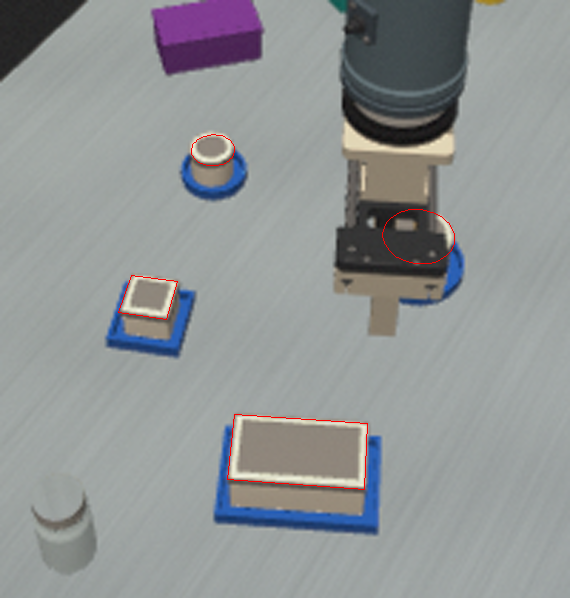

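View pics/t7.png

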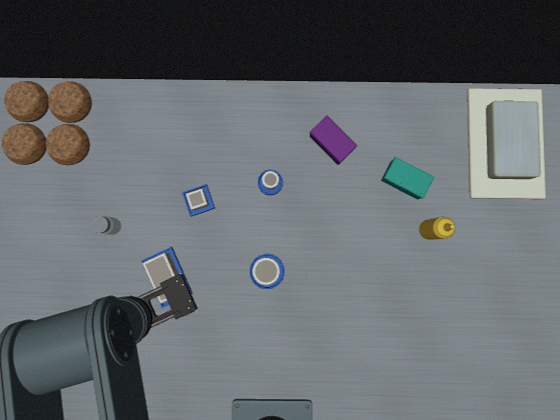

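All four tubs sit flat and centred in their holders, and the bottle and shaker are unmoved. Handing in.

```bash
python3 - <<'E'
from station import arm
print(arm.job_done())
E
```

```text
the job is handed in; nothing more can be done
None
```

I took both stacks apart, upper tub first, and set all four tubs down in their own holders. The job was handed in at about 25 s; no verdict is reported, so success isn't confirmed.

- **Tub positions:** In the final side view, the square and oblong tubs match their expected lid outlines to about a pixel. The small round tub looks 2–3 mm off centre, inside the 12 mm limit. The gripper hid the large round tub in that view, but the top view shows it centred in its holder.
- **Set-down:** Floor contact was felt on the wrist force for every tub before I released it.
- **Bystanders:** In the last top view the squeeze bottle and shaker are where they started. The gripper was open and clear of everything.
- **Disagreements and hiccups:**
    - TCP readings wobbled by 2–5 mm just after moves and during grasps.
    - The small round tub was gripped 5–6 mm off centre, and I corrected for that before placing it.
    - One move call was refused because I left some fields out. It moved nothing, and I resent it.

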